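# Light the jar on the organiser with the torch from its cradle

### The arm

A 6-joint arm with a two-finger parallel gripper is mounted at the origin on a cart in front of the work surface, level with it; the furniture and walls round the work are solid. World frame = base frame: x ahead of the robot, y to its left, z up, the work surface at z = 0. Lengths are in m, angles in degrees, forces in N, time in s.
With the tool pointing down it reaches from about 0.25 to 0.725 m from the base axis. Payload 9.7 kg.
Tool frame: the origin (TCP) lies at the very end of the fingers, on their centre line; the grasp point (between the pads) lies 19 mm behind it; z points along the fingers, y is the line along which they close (so a half turn about z gives the same grasp; the last joint's range is limited). The gripper opens to 85 mm and grips with 20 to 120 N. Pads are 22 mm wide; open, the fingers measure 114 mm over their backs; the gripper's body (76 mm by 85 mm) begins 54 mm behind the grasp point. The pads swing forward as they close: fully open they stand 13 mm farther back than shut.
Start: joints at [65.947, 4.979, 10.078, 95.1, 0, 90], TCP at [0.224, 0.502, 0.231] pointing down, gripper open.
Joint ranges: [-179.16, 179.16], [-48.56, 103.87], [-65.8, 70.77], [-126.05, 130.52], [-82.76, 87.17], [-180, 180]. Speed limits (degrees/s): [127.2, 127.2, 147.25, 180, 180, 180].

### API

Orientations are given as [roll, pitch, yaw] about the fixed x, y, z axes, in that order (R = Rz(yaw) Ry(pitch) Rx(roll)).
In Python, from workcell import bot gives the robot as it stands.
- The arm moves only by the tool step_arm, never from a script. Its argument "targets" is a list of rows, each a list of 3 entries, a list of its own where there are three numbers: the opening, from 0 (shut) to 1 (fully open), then the shift along the world's x, y, z in mm, then the turn, a rotation vector about the world's x, y, z in rad. In form: [[grip, [tx, ty, tz], [wx, wy, wz]], ...]. A call has 1 to 8 rows; each row is the pose to reach, as a shift and turn from the pose commanded when the call began; what a row does not reach only later rows make up. A row lasts 1/10 s, in which the tool goes at most 50 mm and 8.59 degrees, less where a joint would pass 70% of its speed; a pose out of reach is approached as far as the arm can. A call with a gripper value outside its range is refused whole. The fingers move at their own pace and stop on an object; "force" is the grip in N (left out, the last holds). Time passes only in rows, so rows that repeat a pose let the fingers close. It gives the time, the measured TCP pose, the force, the opening and the grip force at its end, in the units of the state.
- bot.get_obs(): the state, without advancing time (a new reading comes with each control period).
- bot.camera(name): name is "scene" or "top" or "wrist"; returns (picture, depth): 384x512x3 uint8, red, green, blue; 384x512 float32, m along the optical axis (not along the pixel's ray), 0 where there is no reading.
- bot.camera_params(name): a dict with "K" (3x3 intrinsics, pixels), "k1" (the pictures are not rectified: a ray, as slopes to the right and down, at radius r is drawn at 1 + k1 r^2 times it, then the intrinsics apply), "R" (3x3) and "t" (3): a world point X has camera coordinates R X + t. Camera axes: x right, y down, z forward; pixel columns grow to the right and rows downward; lengths in m; the calibration is good to about 2 mm. A picture is of the moment at which its call begins: read the wrist's pose just before it. camera_params takes no time and is no camera call; for the wrist camera it gives the pose at the moment of the call.
- bot.job_done(): hands the job in; it is judged then, once.
The state is a dict: "time": time; "q": joint angles; "qd": joint speeds; "joint_efforts": joint torques, N m; "ee_pos": TCP position; "tcp_rot": TCP orientation; "wrist_force": force on the tool from outside, world axes, zero at the start; "torque": the same for the moment, N m; "opening": finger opening in m; "grasp_force": force on a finger pad.
Only numpy, scipy, OpenCV 4.12 (cv2) and the standard library are available. Lean on these libraries where they do the work, as an engineer would, in place of code of your own. Each camera call takes 0.05 s, during which the arm holds its last target. There are 200 camera calls.

### The job

Draw the torch out of its leaning cradle, turn it level and hold it raised in front of the desk organiser with its lens pointing straight in at the jar through the open front of its bay, the lens about 15 cm from the jar and the beam centred on it. Finish holding the torch still like that: do not put it down or let go. Leave the marker pen in its socket, and do not touch the jar or the tape roll or shift the other things on the desk.

Things in the scene. Friction and masses are not known exactly. Their poses are not given: they have to be found in the camera images.
- torch: black torch, 160 mm long: round barrel 25 mm across up to 126 mm from the tail, then a head flaring to 36 mm with a flat lens at its end; 0.11 kg, balance point about 68 mm from the tail. Origin: centre of the tail end; z runs from tail to lens. Stands loose, lens up, in either cradle socket, its first 75 mm inside; pinch the bare barrel at 80 to 124 mm from the tail
- torch_lens (a point): centre of the torch's lens face, 160 mm from the tail; same axes as the torch, z points out of the lens along the beam
- marker_pen: fat black marker pen, 150 mm long, 25 mm in diameter, its top tapering to a blunt 16 mm tip, no flared head; it stands in the other cradle socket in the same way. Origin: centre of its tail end, z towards its tapered top. Must stay there
- cradle: grey cradle fixed to the desk: plate 150 x 170 x 10 mm, two round sockets at y = +50 and -50 mm, axes in its x-z plane rising 42 degrees above horizontal towards its +x, away from the robot. Bore 31 mm, outside 39 mm, 75 mm deep; mouth centres at x = -6 mm, 83 mm above the desk. Origin: centre of the underside, z up
- organiser: grey desk organiser fixed to the desk, 150 deep (x) x 280 wide (y) x 225 mm high: closed base with two dummy white drawer fronts, above it two bays side by side, open at front and top, each 128 mm wide with 55 mm walls, floor at 170 mm. Origin: on the desk, midway across, 45 mm behind the front; the open front looks along its -x, towards the robot
- paste_jar: round jar, dark body with a pale lid, 61 mm diameter, 50 mm high, standing loose in one of the two bays of the organiser (either one), its centre about 45 mm behind the open front. Origin: centre of its underside
- jar_middle (a point): middle of the jar, 25 mm above its underside: the point to aim the beam at
- tag_roll: white tape roll, 65 mm diameter, 30 mm high, lying in the other bay; not to be moved. Origin: centre of its underside
- mug: white mug, 92 mm wide, 95 mm high, standing on the right of the desk; not to be moved. Origin: centre of its underside
- stapler: stapler, 131 mm long, 34 mm wide, 46 mm high, lying right of the cradle; not to be moved. Origin: centre of its underside
- eraser: eraser, 52 x 22 x 12 mm, lying left of the organiser; not to be moved. Origin: centre of its underside
Mind the look-alikes: they are no part of the job. Of the things like the paste_jar, leave any that is brown; of the rest the smaller one is meant.

How it is judged:
By the outcome, as a careful person would: the job done as asked, in the order asked, and still so for the second after the job is handed in, while the arm keeps its last pose, push and grip.
It also fails if it takes over 35 s, if anything falls off the work surface, if the arm or the gripper's body presses on something with over 40 N, if the wrist force passes 120 N, or if a joint passes its speed limit or range.

## Working session

There is one attempt and no reset: what is moved stays moved. The work goes in short steps, Python scripts to look and compute and a tool call to move; the robot and the scene stay as the last step left them, time stands still between calls to the robot, and variables do not carry over. Pictures are saved under pics/ and viewed, at most 10 in all, crops included, and the job is handed in when it is done.

Besides the shell and the picture viewer there is one more tool, called after "Call:" by a JSON object that holds its "method" and its "body". step_arm: Moves the arm, as the interface text tells. Its arguments: {"type":"object","properties":{"targets":{"type":"array","items":{"type":"array"}},"force":{"type":"number"}},"required":["targets"]}

```bash
ls; mkdir -p pics
cat > h.py <<'E'
import numpy as np, cv2
from workcell import bot
def ray(P,u,v):
    K=np.array(P["K"]);x=(u-K[0,2])/K[0,0];y=(v-K[1,2])/K[1,1]
    rd=np.hypot(x,y);r=rd
    for _ in range(20): r=rd/(1+P["k1"]*r*r)
    s=r/rd if rd>0 else 1
    return np.array([x*s,y*s,1.])
def pt(P,D,u,v,w=1):
    a=D[v-w:v+w+1,u-w:u+w+1];a=a[a>0]
    d=np.median(a); return np.array(P["R"]).T@(ray(P,u,v)*d-np.array(P["t"]))
def cloud(P,D):
    K=np.array(P["K"]);h,w=D.shape
    vv,uu=np.mgrid[0:h,0:w].astype(float)
    x=(uu-K[0,2])/K[0,0];y=(vv-K[1,2])/K[1,1];rd=np.hypot(x,y);r=rd.copy()
    for _ in range(20): r=rd/(1+P["k1"]*r*r)
    s=np.where(rd>0,r/np.maximum(rd,1e-9),1)
    C=np.stack([x*s,y*s,np.ones_like(x)],-1)*D[...,None]
    X=(C-np.array(P["t"]))@np.array(P["R"]); X[D<=0]=np.nan
    return X
def proj(P,X):
    c=np.array(P["R"])@np.array(X)+np.array(P["t"]);x,y=c[:2]/c[2];f=1+P["k1"]*(x*x+y*y)
    K=np.array(P["K"]);return K[0,0]*x*f+K[0,2],K[1,1]*y*f+K[1,2]
E
cat > a.py <<'E'
from h import *
for n in("scene","top"):
    P=bot.camera_params(n);I,D=bot.camera(n)
    cv2.imwrite(f"pics/{n}0.png",cv2.resize(I[...,::-1],(800,600)))
    np.savez(f"{n}.npz",I=I,D=D,**{k:np.array(v) for k,v in P.items()})
    print(n,P)
print(bot.get_obs())
E
python3 a.py
```

```text
pics
scene {'K': array([[386.10590352,   0.        , 254.7843027 ],
       [  0.        , 386.10590352, 193.31170889],
       [  0.        ,   0.        ,   1.        ]]), 'k1': 0.0006122423667097449, 'R': array([[-0.64918893, -0.76042326, -0.01761275],
       [-0.34889806,  0.31827758, -0.88145875],
       [ 0.67588748, -0.5660882 , -0.47193247]]), 't': array([0.21019579, 0.37450357, 0.51654473])}
top {'K': array([[355.12872493,   0.        , 258.70895495],
       [  0.        , 355.12872493, 188.55666966],
       [  0.        ,   0.        ,   1.        ]]), 'k1': -0.070861995359176, 'R': array([[-0.02261185, -0.99946086,  0.02380553],
       [-0.99787811,  0.021109  , -0.06159286],
       [ 0.06105714, -0.02514774, -0.99781743]]), 't': array([-0.20770187,  0.57337819,  1.18016184])}
{'time': 0.1, 'q': array([6.59471888e+01, 5.00903862e+00, 1.00394681e+01, 9.50993882e+01,
       4.49253405e-04, 9.00016457e+01]), 'qd': array([-0.02493124, -0.14739748,  0.06630563, -0.03841973, -0.00775218,
       -0.03217393]), 'joint_efforts': array([-7.74027612e-04, -5.21562159e+01,  4.65654480e+01,  1.59992371e-02,
       -9.36408173e-05, -1.09318123e-06]), 'ee_pos': array([0.22408453, 0.50206165, 0.23064775]), 'tcp_rot': array([-1.79931041e+02, -4.47272410e-04,  1.55945543e+02]), 'wrist_force': array([-0.58786692, -1.03759907, -0.36484033]), 'torque': array([ 0.00474242, -0.02216781,  0.03478416]), 'grasp_force': 0.0, 'opening': 0.08531035787302498}
```

View pics/scene0.png

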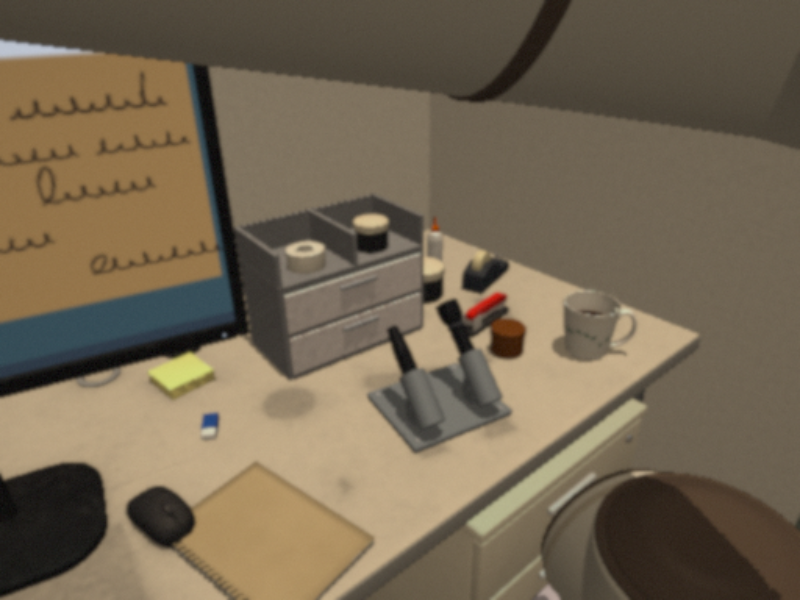

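View pics/top0.png

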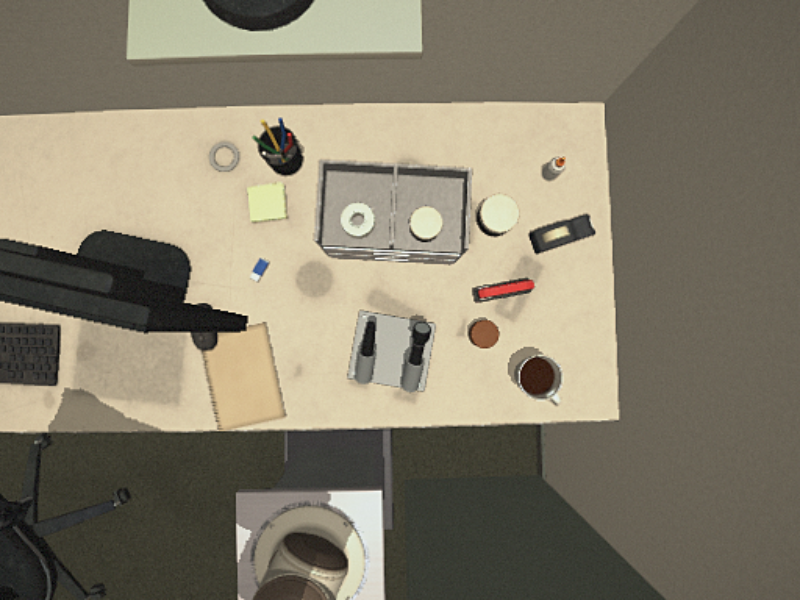

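The scene view shows the pen (tapered) in the left socket at (400,350) and the torch (flared head) in the right socket at (452,312). The tape roll is in the left bay at (305,256) and the jar in the right bay at (371,232).

Candidates in the top view:
- **Torch:** (421,330) with a flared head, or the pen at (368,325). I choose the first.
- **Jar:** (426,223) in the bay, the larger pale one at (497,214), or the brown one at (484,333). I choose the one in the bay.

Next I check this in a close crop and measure.

```bash
cat > b.py <<'E'
from h import *
T=np.load("top.npz");S=np.load("scene.npz")
I=T["I"][...,::-1]; c=I[95:255,195:345]
cv2.imwrite("pics/crop1.png",cv2.resize(c,(562,600),interpolation=cv2.INTER_CUBIC))
X=cloud(T,T["D"]);XS=cloud(S,S["D"])
def circ(m,n,X=X):
    p=X[m];print(n,len(p),p.mean(0).round(4),(p.min(0)).round(4),p.max(0).round(4))
lab=lambda u,v:X[int(v*.64),int(u*.64)].round(4)
for n,u,v in [("jar",426,223),("big",497,214),("roll",345,218),("brown",484,333),("torchhead",421,328),("pentip",370,322),("cradleTL",364,314),("plate TR",432,320),("BL",351,376),("desk",310,330),("bayfloorR",430,190),("wallTL",322,165),("wall TR",470,170),("mug",540,395),("stap",505,289)]:
    print(n,lab(u,v))
E
python3 b.py
```

```text
jar [ 0.6875 -0.2557  0.2243]
big [nan nan nan]
roll [ 0.7036 -0.1069  0.2009]
brown [ 0.4826 -0.3836  0.0498]
torchhead [ 0.4986 -0.247   0.1399]
pentip [ 0.51   -0.1468  0.1298]
cradleTL [ 0.5323 -0.1289  0.0105]
plate TR [ 0.5156 -0.279  -0.0023]
BL [ 0.3977 -0.0992  0.0093]
desk [ 4.975e-01 -1.140e-02 -3.000e-04]
bayfloorR [ 0.7612 -0.2698  0.1722]
wallTL [ 0.7973 -0.0705  0.2266]
wall TR [ 0.7845 -0.3384  0.2255]
mug [ 0.3521 -0.4975  0.0576]
stap [ 0.5778 -0.4341  0.0459]
```

View pics/crop1.png

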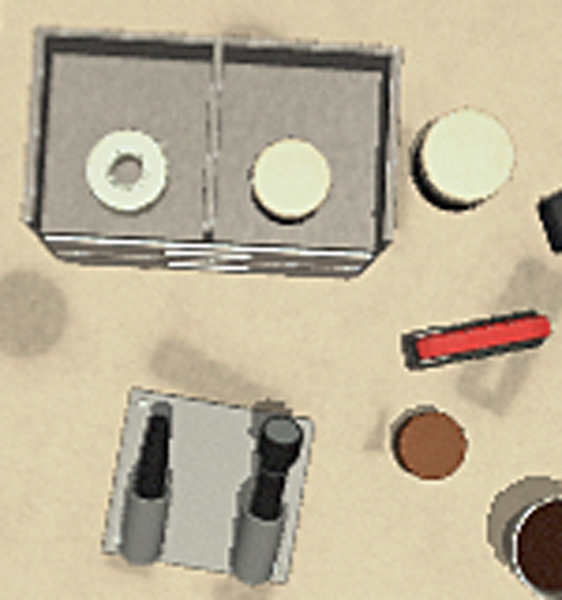

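```bash
cat > c.py <<'E'
from h import *
T=np.load("top.npz");S=np.load("scene.npz")
XT=cloud(T,T["D"]);XS=cloud(S,S["D"])
def sel(X,lo,hi): return X[np.all((X>lo)&(X<hi),-1)]
def rect(p,n):
    r=cv2.minAreaRect((p[:,:2]*1000).astype(np.float32));print(n,len(p),np.round(r[0],1),np.round(r[1],1),round(r[2],2),np.round(cv2.boxPoints(r)).tolist())
for n,X in(("top",XT),("scene",XS)):
    rect(sel(X,[.62,-.38,.217],[.82,-.03,.24]),n+" org")
    rect(sel(X,[.36,-.32,.006],[.56,-.07,.0145]),n+" plate")
    p=sel(X,[.63,-.32,.214],[.74,-.21,.232]);p=p[np.hypot(p[:,0]-.687,p[:,1]+.256)<.045]
    (c,r)=cv2.minEnclosingCircle((p[:,:2]*1000).astype(np.float32));print(n,"jar",len(p),np.round(c,1),round(r,1),np.median(p[:,2]),"med",np.median(p,0).round(4))
    p=sel(X,[.46,-.28,.10],[.56,-.20,.17]);print(n,"head",len(p),p.mean(0).round(4),p.min(0).round(4),p.max(0).round(4))
    p=sel(X,[.46,-.28,.125],[.56,-.20,.17])
E
python3 c.py
```

```text
top org 1074 [ 723.8 -197.8] [280.7 151.8] 85.56 [[637.0, -332.0], [789.0, -344.0], [810.0, -64.0], [659.0, -52.0]]
top plate 1284 [ 457.1 -195.4] [245.9 192. ] 89.62 [[360.0, -318.0], [552.0, -319.0], [554.0, -73.0], [362.0, -72.0]]
top jar 357 [ 688.8 -256.8] 30.3 0.22229363978215172 med [ 0.6877 -0.2563  0.2223]
top head 161 [ 0.4853 -0.2461  0.1384] [ 0.4613 -0.2655  0.1115] [ 0.508  -0.2288  0.1553]
scene org 799 [ 722.6 -193.8] [281.2 155.2] 85.74 [[635.0, -328.0], [790.0, -340.0], [810.0, -59.0], [656.0, -48.0]]
scene plate 1901 [ 450.1 -184.8] [170.9 152.9] 78.53 [[358.0, -253.0], [508.0, -284.0], [542.0, -116.0], [392.0, -86.0]]
scene jar 175 [ 688.6 -251.4] 31.7 0.21922199599833145 med [ 0.6826 -0.2495  0.2192]
scene head 256 [ 0.4767 -0.2354  0.1303] [ 0.4602 -0.2587  0.1009] [ 0.5031 -0.2248  0.1493]
```

The crop confirms it: the torch with its flared head is at (280,440) and its shadow ring is visible. The pen is at (155,440), the jar in the right bay at (291,178), the bigger look-alike at (465,155) and the brown one at (432,443). Before moving I'll check the monitor's extent.

```bash
cat >> c.py <<'E'
print("mon")
for n,X in(("top",XT),("scene",XS)):
    p=sel(X,[.2,-.0,.1],[.9,.9,.9]);print(n,len(p),p.min(0).round(3),p.max(0).round(3))
    if len(p): i=p[:,0].argmin();print(p[i],p[p[:,1].argmin()])
    q=np.array([sel(X,[.36,-.32,.004],[.56,-.07,.016])])[0]
E
python3 c.py | sed -n '/mon/,$p'
```

```text
mon
top 7810 [0.2 0.  0.1] [0.9   0.468 0.635]
[0.2000413  0.43710455 0.33240668] [8.10176442e-01 2.24301520e-07 6.06393816e-01]
scene 29420 [0.495 0.075 0.212] [0.562 0.324 0.539]
[0.49538879 0.08006961 0.37473485] [0.5010935  0.07520273 0.36525689]
```

Call:
{"method": "step_arm", "body": {"targets": [[1, [0, -40, 30], [0, 0, 0.05]], [1, [10, -80, 60], [0, 0, 0.1]], [1, [20, -120, 70], [0, 0, 0.15]], [1, [30, -160, 70], [0, 0, 0.2]], [1, [40, -200, 70], [0, 0, 0.21]], [1, [50, -240, 70], [0, 0, 0.21]], [1, [55, -280, 70], [0, 0, 0.21]], [1, [60, -320, 70], [0, 0, 0.21]]]}}

```text
time: 0.9
ee_pos: [0.2839, 0.1807, 0.301]
tcp_rot: [-180.0, -0.0, 168.0]
wrist_force: [0.3, 0.4, -0.4]
opening: 0.0854
grasp_force: 0.0
```

Call:
{"method": "step_arm", "body": {"targets": [[1, [0, -50, 0], [0, 0, 0]], [1, [0, -100, 0], [0, 0, 0]], [1, [0, -150, 0], [0, 0, 0]], [1, [10, -200, 0], [-0.03, -0.144, 0]], [1, [20, -250, 0], [-0.06, -0.287, 0]], [1, [40, -300, 0], [-0.09, -0.431, 0]], [1, [60, -350, 0], [-0.119, -0.574, 0]], [1, [90, -390, -20], [-0.149, -0.718, 0]]]}}

```text
time: 1.7
ee_pos: [0.3618, -0.1787, 0.2966]
tcp_rot: [179.3, 36.8, 167.9]
wrist_force: [1.9, 0.3, -1.3]
opening: 0.0853
grasp_force: 0.0
```

```bash
cat > d.py <<'E'
from h import *
import sys
k=sys.argv[1]
o=bot.get_obs();print(o["ee_pos"].round(4),o["tcp_rot"].round(2),o["q"].round(1),o["time"])
P=bot.camera_params("wrist");I,D=bot.camera("wrist")
np.savez(f"wrist{k}.npz",I=I,D=D,**{a:np.array(v) for a,v in P.items()})
cv2.imwrite(f"pics/w{k}.png",cv2.resize(I[...,::-1],(800,600)))
print(np.array(P["R"]).round(3),-np.array(P["R"]).T@P["t"])
E
python3 d.py 1
```

```text
[ 0.3618 -0.1787  0.2966] [179.31  36.85 167.88] [-37.  -48.6 -29.2  75.4  15.3 -20.4] 1.7
[[ 0.203  0.979  0.01 ]
 [ 0.552 -0.123  0.824]
 [ 0.809 -0.161 -0.566]] [ 0.21317488 -0.14886822  0.36113124]
```

View pics/w1.png

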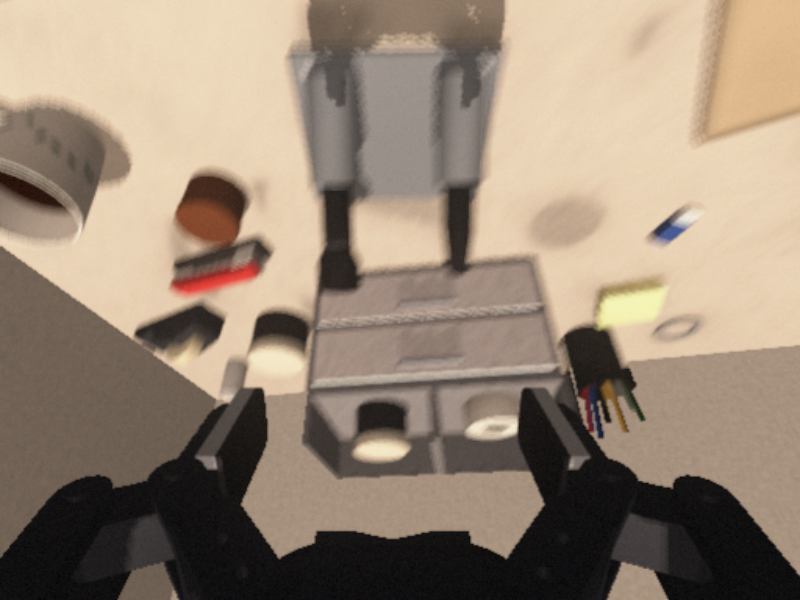

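The wrist view shows the torch head at (340,268), the pen tip at (457,265), the jar at (381,430) and the roll at (492,418). Joint 2 is at its range limit, so I'll go farther out instead of backing off.

Call:
{"method": "step_arm", "body": {"targets": [[1, [40, -10, 0], [0, 0, 0]], [1, [80, -20, -10], [0, 0, 0]], [1, [100, -30, -30], [0, 0, 0]], [1, [100, -35, -60], [0, 0, 0]], [1, [100, -35, -70], [0, 0, 0]], [1, [100, -35, -70], [0, 0, 0]]]}}

```text
time: 2.35
ee_pos: [0.4608, -0.2114, 0.2233]
tcp_rot: [179.1, 36.3, 167.7]
wrist_force: [-0.4, 1.1, 0.6]
opening: 0.0854
grasp_force: 0.0
```

```bash
python3 d.py 2
cat > e.py <<'E'
from h import *
import sys
from scipy.optimize import least_squares
def sel(X,lo,hi): return X[np.all((X>lo)&(X<hi),-1)]
for f in ["top","scene","wrist1","wrist2"]:
    Z=np.load(f+".npz");X=cloud(Z,Z["D"]);I=Z["I"].astype(int)
    # cylinder fits of socket tubes: fixed 42deg, r=19.5, unknown yaw, offset
    for n,s,c0 in(("torch",-1,(.40,-.229)),("pen",1,(.42,-.13))):
        ps=np.deg2rad(-11.7)
        def loc(p,yaw,m):
            d=p-m; a=np.array([np.cos(.733)*np.cos(yaw),np.cos(.733)*np.sin(yaw),np.sin(.733)])
            t=d@a; r=np.linalg.norm(d-np.outer(t,a),axis=1); return t,r
        m0=np.array([.451,-.188,.083])+np.array([-.006*np.cos(ps)-s*.05*np.sin(ps),-.006*np.sin(ps)+s*.05*np.cos(ps),0])
        t,r=loc(X.reshape(-1,3),ps,m0); P_=X.reshape(-1,3)
        R=[]
        for it in range(3):
            k=(t>-.06)&(t<-.006)&(r<.028)&(P_[:,2]>.02); p=P_[k]
            if len(p)<30: break
            fun=lambda v:np.r_[(loc(p,v[0],np.array([v[1],v[2],.083+v[3]]))[1]-.0195)/.002,v[3]/.001]
            sol=least_squares(fun,[ps,m0[0],m0[1],0],loss="soft_l1")
            ps,m0=sol.x[0],np.array([sol.x[1],sol.x[2],.083+sol.x[3]]); t,r=loc(P_,ps,m0)
        k=(t>.05)&(t<.1)&(r<.03)
        print(f,n,len(p),"yaw",np.rad2deg(ps).round(2),"mouth",m0.round(4),"maxt",t[k].max().round(4) if k.any() else 0)
    p=sel(X,[.63,-.32,.214],[.74,-.21,.232]);p=p[np.hypot(p[:,0]-.687,p[:,1]+.256)<.045]
    if len(p): c,r=cv2.minEnclosingCircle((p[:,:2]*1000).astype(np.float32));print(f,"jar",len(p),np.round(c,1),round(r,1),np.median(p[:,2]))
E
python3 e.py
```

```text
[ 0.4608 -0.2114  0.2233] [179.07  36.31 167.7 ] [-31.4 -36.7 -32.4  59.8  12.1 -15.6] 2.35
[[ 0.204  0.979  0.014]
 [ 0.559 -0.128  0.819]
 [ 0.804 -0.159 -0.574]] [ 0.31265271 -0.18180941  0.28917642]
top torch 149 yaw -11.17 mouth [ 0.4319 -0.236   0.083 ] maxt 0.0905
top pen 144 yaw -12.27 mouth [ 0.4516 -0.1387  0.083 ] maxt 0.0771
top jar 357 [ 688.8 -256.8] 30.3 0.22229363978215172
scene torch 412 yaw -11.54 mouth [ 0.4361 -0.234   0.083 ] maxt 0.0829
scene pen 442 yaw -11.04 mouth [ 0.4554 -0.1359  0.083 ] maxt 0.0716
scene jar 175 [ 688.6 -251.4] 31.7 0.21922199599833145
wrist1 torch 1587 yaw -11.36 mouth [ 0.435  -0.2358  0.083 ] maxt 0.0843
wrist1 pen 1598 yaw -11.15 mouth [ 0.4543 -0.1375  0.083 ] maxt 0.0732
wrist1 jar 411 [ 687.2 -255.1] 30.1 0.22049812633469756
wrist2 torch 3226 yaw -11.15 mouth [ 0.4351 -0.2356  0.083 ] maxt 0.0844
wrist2 pen 3206 yaw -11.22 mouth [ 0.4544 -0.1374  0.083 ] maxt 0.074
wrist2 jar 611 [ 687.1 -255.1] 30.3 0.22036694038182983
```

```bash
cat > f.py <<'E'
from h import *
from scipy.spatial.transform import Rotation as Ro
psi=np.deg2rad(-11.2)
def tgt(el,psi):
    a=np.array([np.cos(el)*np.cos(psi),np.cos(el)*np.sin(psi),np.sin(el)])
    z=np.array([np.sin(el)*np.cos(psi),np.sin(el)*np.sin(psi),-np.cos(el)])
    return a,z,np.c_[-a,np.cross(z,-a),z]
def delta(p,R):
    o=bot.get_obs();R0=Ro.from_euler("xyz",o["tcp_rot"],degrees=True).as_matrix()
    print("shift",((p-o["ee_pos"])*1000).round(1),"rot",Ro.from_matrix(R@R0.T).as_rotvec().round(4))
m=np.array([.4352,-.2357,.083])
a,z,R=tgt(np.deg2rad(42),psi)
G=m+.025*a+.020*z
if __name__=="__main__":
    print(a.round(3),z.round(3),G)
    delta(G,R);delta(G-.06*z,R)
E
python3 f.py
```

```text
[ 0.729 -0.144  0.669] [ 0.656 -0.13  -0.743] [ 0.46655254 -0.24190797  0.08486537]
shift [   5.3  -30.2 -140.6] rot [-0.0309 -0.092   0.0088]
shift [-34.1 -22.4 -96. ] rot [-0.0309 -0.092   0.0088]
```

Call:
{"method": "step_arm", "body": {"targets": [[1, [5, -30, 0], [-0.031, -0.092, 0.009]], [1, [5, -30, -30], [-0.031, -0.092, 0.009]], [1, [5, -30, -30], [-0.031, -0.092, 0.009]], [1, [5, -30, -30], [-0.031, -0.092, 0.009]]]}}

```text
time: 2.8
ee_pos: [0.4667, -0.2419, 0.1972]
tcp_rot: [-179.9, 42.1, 168.9]
wrist_force: [0.5, 0.1, 1.0]
opening: 0.085
grasp_force: 0.0
```

```bash
python3 f.py; python3 -c "
from h import *
print(bot.get_obs()['q'].round(1))"
```

```text
[ 0.729 -0.144  0.669] [ 0.656 -0.13  -0.743] [ 0.46655254 -0.24190797  0.08486537]
shift [-1.000e-01 -0.000e+00 -1.123e+02] rot [ 0.001   0.0014 -0.0002]
shift [-39.5   7.8 -67.7] rot [ 0.001   0.0014 -0.0002]
[-36.2 -39.  -39.2  50.4  16.5 -19.1]
```

Call:
{"method": "step_arm", "body": {"targets": [[1, [0, 0, -25], [0, 0, 0]], [1, [0, 0, -50], [0, 0, 0]], [1, [0, 0, -75], [0, 0, 0]], [1, [0, 0, -95], [0, 0, 0]], [1, [0, 0, -112], [0, 0, 0]], [1, [0, 0, -112], [0, 0, 0]]]}}

```text
time: 3.4
ee_pos: [0.4667, -0.2413, 0.083]
tcp_rot: [180.0, 41.9, 168.8]
wrist_force: [-0.3, -0.1, 1.1]
opening: 0.0853
grasp_force: 0.0
```

```bash
python3 f.py;python3 d.py 3
```

```text
[ 0.729 -0.144  0.669] [ 0.656 -0.13  -0.743] [ 0.46655254 -0.24190797  0.08486537]
shift [-0.1 -0.6  1.9] rot [-0.0006 -0.001  -0.0011]
shift [-39.5   7.2  46.4] rot [-0.0006 -0.001  -0.0011]
[ 0.4667 -0.2413  0.083 ] [179.97  41.94 168.84] [-36.2 -37.8 -51.2  37.5  16.5 -19.2] 3.4
[[ 0.193  0.981  0.001]
 [ 0.481 -0.096  0.871]
 [ 0.855 -0.168 -0.491]] [ 0.31277329 -0.21136306  0.13384264]
```

View pics/w3.png

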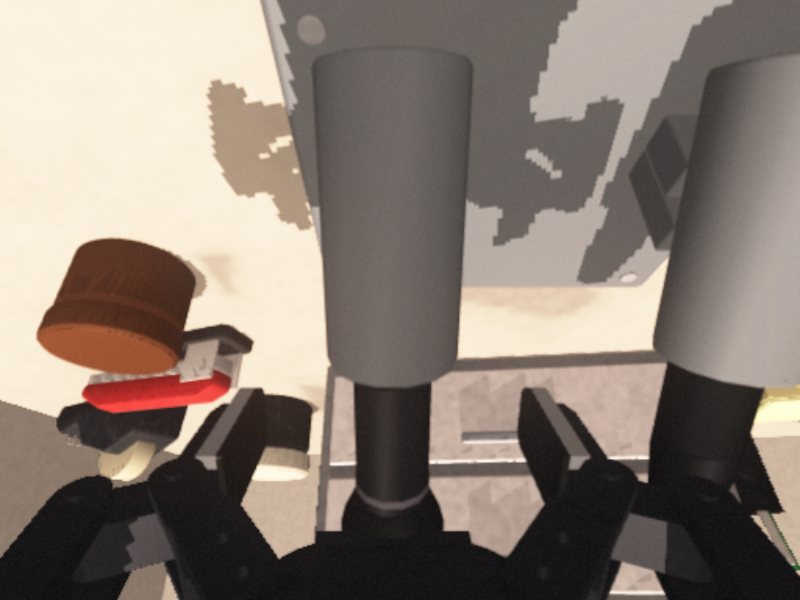

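The barrel is centred at x≈392, between the fingers at 257 and 528, and the socket mouth is at (395,375). I'll close now.

Call:
{"method": "step_arm", "body": {"targets": [[0.5, [0, 0, 2], [0, 0, 0]], [0.3, [0, 0, 2], [0, 0, 0]], [0, [0, 0, 2], [0, 0, 0]], [0, [0, 0, 2], [0, 0, 0]], [0, [0, 0, 2], [0, 0, 0]], [0, [0, 0, 2], [0, 0, 0]], [0, [0, 0, 2], [0, 0, 0]], [0, [0, 0, 2], [0, 0, 0]]], "force": 60}}

```text
time: 4.25
ee_pos: [0.4668, -0.2421, 0.0858]
tcp_rot: [-180.0, 42.1, 168.8]
wrist_force: [-1.9, 0.3, 5.8]
opening: 0.0231
grasp_force: 58.5
```

Call:
{"method": "step_arm", "body": {"targets": [[0, [7.3, -1.4, 6.7], [0, 0, 0]], [0, [14.6, -2.9, 13.4], [0, 0, 0]], [0, [25.5, -5, 23.4], [0, 0, 0]], [0, [36.5, -7.2, 33.5], [0, 0, 0]], [0, [47.4, -9.4, 43.5], [0, 0, 0]], [0, [58.3, -11.5, 53.5], [0, 0, 0]], [0, [69.3, -13.7, 63.6], [0, 0, 0]], [0, [69.3, -13.7, 63.6], [0, 0, 0]]]}}

```text
time: 5.05
ee_pos: [0.5367, -0.2558, 0.1493]
tcp_rot: [-180.0, 42.0, 168.9]
wrist_force: [-0.2, -0.5, -2.3]
opening: 0.0233
grasp_force: 58.8
```

Run:
```python
from h import *
from scipy.spatial.transform import Rotation as Ro
o=bot.get_obs();print(o["ee_pos"],o["tcp_rot"],o["q"].round(1),o["grasp_force"])
I,D=bot.camera("scene");P=bot.camera_params("scene")
np.savez("scene1.npz",I=I,D=D,**{k:np.array(v) for k,v in P.items()})
cv2.imwrite("pics/s1.png",cv2.resize(I[100:300,180:400][...,::-1],(660,600)))
```

```text
[ 0.53672684 -0.25580115  0.14933058] [-179.9642707    42.02112185  168.86112604] [-32.  -28.  -38.5  39.3  13.8 -15.8] 58.768558502197266
```

View pics/s1.png

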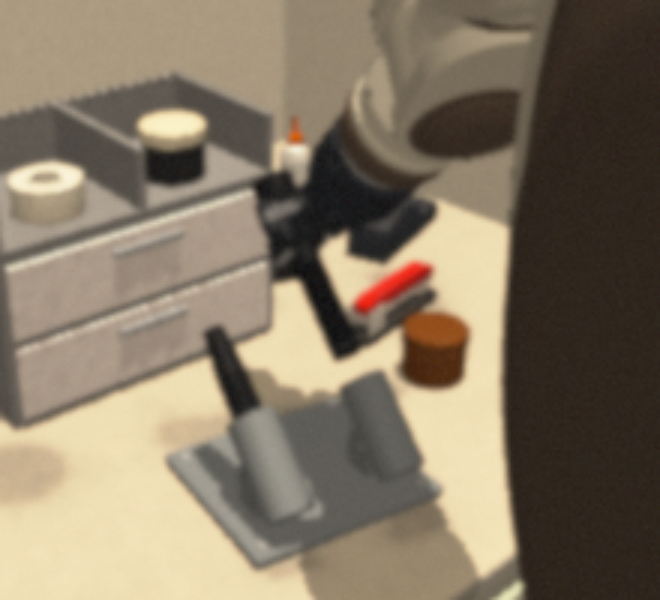

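The torch is out: the right socket at (380,420) is empty, the pen still stands at (230,370), and the jar (172,145) and roll (47,190) are untouched.

```bash
cat > g.py <<'E'
from f import *
ps=np.deg2rad(-4.4); xp=np.array([np.cos(ps),np.sin(ps),0])
J=np.array([.687,-.255,.195])
a,z,R=tgt(0,ps)
p=J-(.158+.0595)*xp+.020*z
print(p);delta(p,R)
E
python3 g.py
```

```text
[ 0.47014103 -0.23831361  0.175     ]
shift [-65.7  17.1  27. ] rot [0.0991 0.7255 0.1128]
```

Call:
{"method": "step_arm", "body": {"targets": [[0, [-5, 2, 15], [0.012, 0.091, 0.014]], [0, [-15, 4, 27], [0.025, 0.181, 0.028]], [0, [-25, 6, 35], [0.037, 0.272, 0.042]], [0, [-35, 9, 38], [0.05, 0.363, 0.056]], [0, [-45, 11, 38], [0.062, 0.453, 0.07]], [0, [-55, 13, 35], [0.074, 0.544, 0.085]], [0, [-62, 15, 30], [0.087, 0.635, 0.099]], [0, [-65.7, 17.1, 27], [0.0991, 0.7255, 0.1128]]]}}

```text
time: 5.9
ee_pos: [0.4688, -0.2384, 0.1751]
tcp_rot: [180.0, -0.2, 175.6]
wrist_force: [0.2, 0.2, -1.3]
opening: 0.0233
grasp_force: 58.8
```

Call:
{"method": "step_arm", "body": {"targets": [[0, [0, 0, 0], [0, 0, 0]], [0, [0, 0, 0], [0, 0, 0]]]}}

```text
time: 6.1
ee_pos: [0.47, -0.2384, 0.1746]
tcp_rot: [180.0, 0.1, 175.6]
wrist_force: [-0.3, 0.6, -2.3]
opening: 0.0232
grasp_force: 58.9
```

```bash
python3 g.py; python3 d.py 4
python3 - <<'E'
from h import *
for n in("scene","top"):
    P=bot.camera_params(n);I,D=bot.camera(n)
    np.savez(f"{n}2.npz",I=I,D=D,**{k:np.array(v) for k,v in P.items()})
S=np.load("scene2.npz")["I"][90:290,150:370];T=np.load("top2.npz")["I"][90:270,190:350]
o=np.hstack([cv2.resize(S,(440,400)),cv2.resize(T,(356,400))])
cv2.imwrite("pics/m.png",o[...,::-1])
E
```

```text
[ 0.47014103 -0.23831361  0.175     ]
shift [0.1 0.1 0.4] rot [-0.0004  0.0012  0.0002]
[ 0.47   -0.2384  0.1746] [1.7997e+02 7.0000e-02 1.7559e+02] [-26.9   1.   -0.4  88.6   0.1 -22.5] 6.1
[[ 0.077  0.997  0.001]
 [ 0.944 -0.073  0.322]
 [ 0.321 -0.023 -0.947]] [ 0.38741635 -0.23235446  0.3170581 ]
```

View pics/m.png

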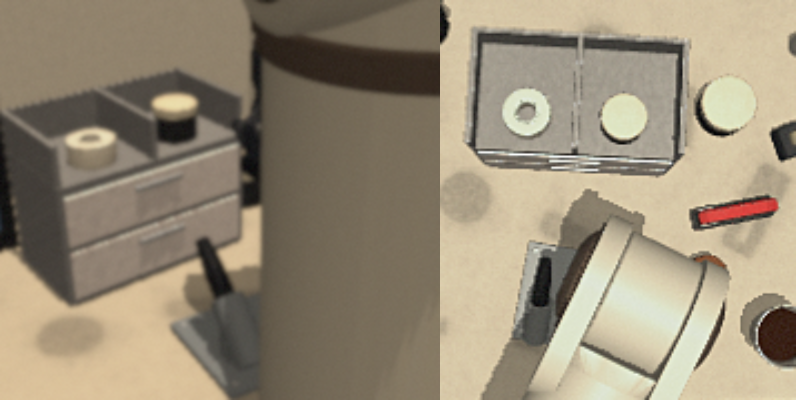

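View pics/w4.png

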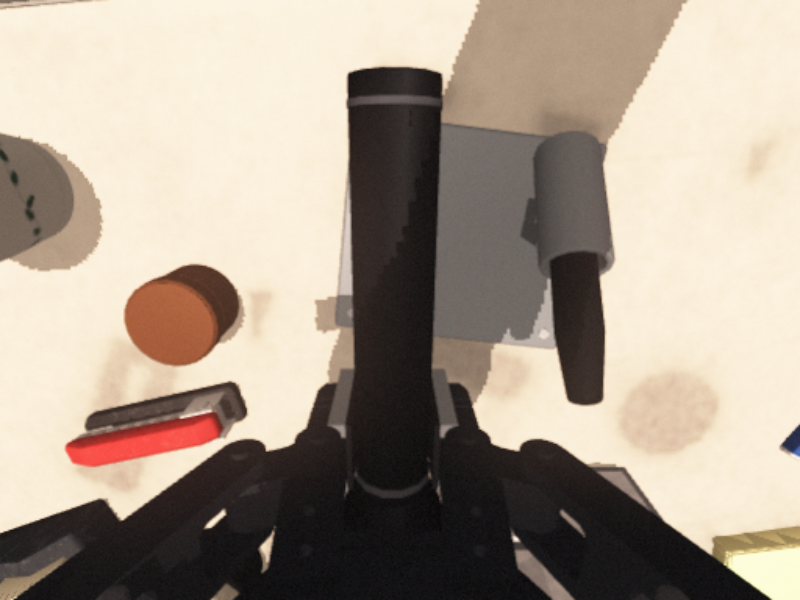

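The wrist view shows the torch held along the tool plane, with its tail at (395,72) and its barrel between the pads. The pen stands in its socket at (578,300). I'll fit the torch's actual axis from the wrist depth.

```bash
cat > k.py <<'E'
from h import *
import sys
from scipy.optimize import least_squares
Z=np.load(sys.argv[1]);X=cloud(Z,Z["D"])
u0,u1,v0,v1=218,284,48,228
p=X[v0:v1,u0:u1].reshape(-1,3);p=p[~np.isnan(p[:,0])];p=p[(p[:,2]>.15)&(p[:,2]<.24)]
def f(v):
    m=np.array([.42,v[0],v[1]]);a=np.array([1,v[2],v[3]]);a/=np.linalg.norm(a)
    d=p-m;return (np.linalg.norm(d-np.outer(d@a,a),axis=1)-.0125)/.001
s=least_squares(f,[-.235,.195,-.07,0],loss="soft_l1").x
a=np.array([1,s[2],s[3]]);a/=np.linalg.norm(a);m=np.array([.42,s[0],s[1]])
t=(p-m)@a;tail=m+a*np.percentile(t,.3);lens=tail+.16*a
J=np.array([.687,-.255,.195]);d=J-lens
print(len(p),"rms mm",np.abs(f(s)).mean(),"yaw",np.rad2deg(np.arctan2(a[1],a[0])),"elev",np.rad2deg(np.arcsin(a[2])),"tail",tail,"lens",lens)
print("along",d@a,"off",d-(d@a)*a)
E
python3 k.py wrist4.npz
```

```text
10015 rms mm 0.41546075453767756 yaw -4.7214447483948545 elev -0.1036012231978384 tail [ 0.37036511 -0.23053384  0.19141769] lens [ 0.52982191 -0.24370366  0.19112838]
along 0.15756728777110057 off [0.00014574 0.00167324 0.00415653]
```

Call:
{"method": "step_arm", "body": {"targets": [[0, [0, 1, 3.5], [0, 0, 0.004]], [0, [0, 1, 3.5], [0, 0, 0.004]], [0, [0, 1, 3.5], [0, 0, 0.004]], [0, [0, 1, 3.5], [0, 0, 0.004]], [0, [0, 1, 3.5], [0, 0, 0.004]]]}}

```text
time: 6.75
ee_pos: [0.4701, -0.2375, 0.1793]
tcp_rot: [-180.0, 0.1, 175.8]
wrist_force: [-0.8, -0.7, -1.8]
opening: 0.0233
grasp_force: 58.9
```

```bash
python3 d.py 5; python3 k.py wrist5.npz; python3 -c "
from h import *
o=bot.get_obs();print(o['grasp_force'],o['opening'],np.abs(o['qd']).max(),o['time'])"
```

```text
[ 0.4701 -0.2375  0.1793] [-1.7998e+02  8.0000e-02  1.7582e+02] [-26.8   0.9   0.1  89.1   0.  -22.6] 6.75
[[ 0.073  0.997  0.   ]
 [ 0.944 -0.069  0.322]
 [ 0.321 -0.023 -0.947]] [ 0.38748016 -0.23170221  0.3216572 ]
10010 rms mm 0.410002810048703 yaw -4.4911332088826885 elev -0.09097018207827545 tail [ 0.370393   -0.23004485  0.19601461] lens [ 0.52990152 -0.2425736   0.19576058]
along 0.15759016208895857 off [-7.59476032e-06 -8.63435609e-05 -5.10365938e-04]
58.89850974082947 0.02307620971816823 0.10621116175428563 6.8
```

The lens is 157.6 mm from the jar's middle, with the beam less than 1 mm off it. The torch is level and still, so I'm handing it in.

```bash
python3 -c "
from workcell import bot
print(bot.job_done())"
```

```text
the job is handed in; nothing more can be done
None
```

The job is handed in: the arm holds the torch level and still, lens about 158 mm from the jar's middle (about 127 mm from its near side), beam centred to within 1 mm by wrist-camera measurement, with the pen still in its socket and no contact seen with anything else.

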